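# Open the push-and-turn cap of a thinner tin at the joiner's bench

### The job

Open the taller tin in the plywood caddy, the one with the wide ribbed push-and-turn safety cap: grip the cap, press it down against its spring, turn it anticlockwise (seen from above) while it is down until it comes free, and lift it off. Finish while still holding the cap, upright and still, about five centimetres above the tin's open mouth so that it drips back into the tin; do not put it down or let go. The tin stays standing in its bay and the other things on the bench are left alone.

Things in the scene. Friction and masses are not known exactly. Their poses are not given: they have to be found in the camera images.
- caddy: Open plywood caddy, 134 (x) by 254 (y) mm, side walls 62 mm high, boards at its y ends 100 mm high, floor 10 mm thick; it does not move. Origin: centre of its underside. Two fitted bays (114 by 64 mm inside, centres at y = -85 and -13 mm of its frame) hold the two tins, in either order; a third, open bay (centre y = +72 mm) holds a wax tin.
- tin: The tin to open: oblong bare-metal solvent tin, 110 (its x) by 60 (its y) by 140 mm high to its flat top, 0.4 to 0.8 kg, loose in its bay with 2 mm play all round, so it cannot turn. Origin: centre of its underside, z up. On its top, 24 mm towards its -x end, stands a neck 28 mm high, 26 mm across, with three lugs; a wire handle lies flat (5 mm high) on the +x half.
- tin_mouth (a point): Centre of the neck's rim (the open mouth, under the cap at first), 168 mm above the tin's underside. The seated cap's underside is 14 mm below it.
- cap: Black ribbed round push-and-turn cap, 48 mm across, 29 mm high, 40 g, seated on the tin's neck. Origin: centre of the underside of its skirt (14 mm above the tin's flat top), z up. It can be gripped across its skirt in any direction: nothing within 100 mm reaches above its lower edge. Its spring (4 N when seated) locks it: unpressed it neither turns nor lifts.
- cap_top (a point): Centre of the cap's flat top, 29 mm above its underside. To unlock: push the cap down at least 4.5 mm (about 11 N; it bottoms at 6.5 mm, about 13 N, then rigid) and, kept down, turn it anticlockwise from above (positive about z). From 40 to 90 degrees past the seated position it lifts straight off (best about 63; a stop at 93). The spring stays in the cap.
- spare_tin: Bystander: lower oblong metal tin, 110 by 60 by 105 mm, with a narrow plain screw cap 28 mm across (top at 129 mm), in the other fitted bay. Origin: centre of its underside.
- wax_tin: Bystander: round flat tin, 72 mm across, 36 mm high, in the caddy's open bay. Origin: centre of its underside.
- glue_bottle: Bystander: white squeeze bottle with a pointed nozzle, 60 mm across, 158 mm high, standing beside the caddy's +y end. Origin: centre of its underside.
- sanding_block: Bystander: cork sanding block, 110 by 65 by 33 mm, in front of the caddy. Origin: centre of its underside.
- brush: Bystander: flat varnish brush, 210 mm long, 18 mm high, lying beside the caddy's -y end. Origin: on the bench under its ferrule.
- wood_plane: Bystander: wooden hand plane, 240 by 64 mm, 120 mm high, on a board at the left of the bench. Origin: centre of its sole.
- chisel: Bystander: chisel, 260 mm long, 25 mm high, lying on the right of the bench. Origin: on the bench under its ferrule.
Things that resemble listed ones, but are neither listed nor needed, are in the scene too. Leave any red look-alike of the tin alone. There is more than one size of the cap; the job needs the larger.

How it is judged:
By the outcome, as a careful person would: the job done as asked, in the order asked, and still so for the second after the job is handed in, while the arm keeps its last pose, push and grip.
It also fails if it takes over 35 s, if anything falls off the work surface, if the arm or the gripper's body presses on something with over 40 N, if the wrist force passes 120 N, or if a joint passes its speed limit or range.

### The arm

A 7-joint arm with a two-finger parallel gripper is mounted at the origin on the work surface. World frame = base frame: x ahead of the robot, y to its left, z up, the work surface at z = 0. Lengths are in m, angles in rad, forces in N, time in s.
With the tool pointing down it reaches from about 0.35 to 0.9 m from the base axis. Payload 7.2 kg.
Tool frame: the origin (TCP) lies at the very end of the fingers, on their centre line; the grasp point (between the pads) lies 19 mm behind it (env.grasp_offset is the distance from the TCP to the grasp point, in m); z points along the fingers, y is the direction in which the jaws open and shut (so a half turn about z gives the same grasp; the last joint's range is limited). The gripper opens to 85 mm and grips with 20 to 120 N. Pads are 22 mm wide; open, the fingers measure 114 mm over their backs; the gripper's body (76 mm by 85 mm) begins 54 mm behind the grasp point. The pads swing forward as they close: fully open they stand 13 mm farther back than shut.
Start: joints at [-1.263, 0.411, -0.013, 1.596, 0.006, 1.134, -0.082], TCP at [0.229, 0.581, 0.206] pointing down, gripper open.
Joint ranges: [-2.95, 2.95], [-0.29, 1.99], [-1.47, 1.44], [0.14, 2.54], [-1.03, 4.17], [0.13, 1.85], [-2.86, 2.86]. Speed limits (rad/s): [2.39, 2.39, 3.01, 3.01, 3.14, 3.14, 3.14].

### API

Orientations are given as a unit quaternion [w, x, y, z].
In Python, from station import env gives the robot as it stands. The module is installed in compiled form; this text tells all that it offers.
- The arm moves only by the tool step_arm, never from a script. Its argument "targets" is a list of rows, each a list of 2 entries, a list of its own where there are three numbers: the shift along the tool's x, y, z in m, then the turn about the tool's z in degrees. In form: [[[dx, dy, dz], roll], ...]. A call has exactly 10 rows; each row shifts and turns the commanded pose from where the row before left it, along the tool's axes as they then stand; what a row does not reach is not made up. A row lasts 1/12 s, in which the tool goes at most 41.7 mm and 7.16 degrees, less where a joint would pass 70% of its speed; a pose out of reach is approached as far as the arm can. A call is refused whole if a number of a shift passes 0.0417 or a number of a turn 7.16, either way. A call with a gripper value outside its range is refused whole. "hand" is the opening, from -1 (shut) to 1 (fully open), so that 0 is half open, set as the call begins (left out, the last holds). The fingers move at their own pace and stop on an object; "newtons" is the grip in N (left out, the last holds). Time passes only in rows, so rows that do not move let the fingers close, or fill a call up. It gives the time, the measured TCP pose, the force and the opening at its end, in the units of the state.
- env.observe(): the state, without advancing time (a new reading comes with each control period).
- env.capture(name): name is "side" or "top" or "wrist"; returns a dict with "img" (384x512x3 uint8, red, green, blue), "mtx" (3x3 intrinsics, pixels), "R" (3x3) and "t" (3): a world point X has camera coordinates R X + t; the wrist camera has in their place "T_tool_cam" (4x4, takes a point from camera to tool coordinates, whose origin is the TCP and whose axes are the flange's). Camera axes: x right, y down, z forward; pixel columns grow to the right and rows downward; lengths in m; the calibration is good to about 2 mm. A picture is of the moment at which its call begins: read the wrist's pose just before it. There is no depth.
- env.job_done(): hands the job in, once; it reports no verdict.
The state is a dict: "t": time; "joint_pos": joint angles; "qvel": joint speeds; "effort": joint torques, N m; "ee_pos": TCP position; "orientation": TCP orientation; "ft_force": force on the tool from outside, world axes, zero at the start; "moment": the same for the moment, N m; "width": finger opening in m.
Only numpy, scipy, OpenCV 4.12 (cv2) and the standard library are available. Lean on these libraries where they do the work, as an engineer would, in place of code of your own. Each camera call takes 0.05 s, during which the arm holds its last target. There are 200 camera calls.

## Working session

There is one attempt and no reset: what is moved stays moved. The work goes in short steps, Python scripts to look and compute and a tool call to move; the robot and the scene stay as the last step left them, time stands still between calls to the robot, and variables do not carry over. Pictures are saved under pics/ and viewed, about 8 in all and at most 12, crops included, and the job is handed in when it is done.

Besides the shell and the picture viewer there is one more tool, called after "Call:" by a JSON object that holds its "method" and its "body", one argument or row to a line. step_arm: Moves the arm, as the interface text tells. Its arguments: {"type":"object","properties":{"targets":{"type":"array"},"hand":{"type":"number"},"newtons":{"type":"number"}},"required":["targets"]}

```bash
mkdir -p pics
cat > h.py <<'E'
import numpy as np, cv2
from station import env
from scipy.spatial.transform import Rotation as Ro
def rot(o): return Ro.from_quat([o[1],o[2],o[3],o[0]]).as_matrix()
def cap(n,f):
    s=env.observe(); c=env.capture(n); cv2.imwrite(f'pics/{f}.png',cv2.cvtColor(np.array(c['img']),cv2.COLOR_RGB2BGR))
    if n=='wrist':
        T=np.array(c['T_tool_cam']); R=rot(s['orientation']); Rw=R@T[:3,:3]; o=R@T[:3,3]+np.array(s['ee_pos'])
    else:
        Rw=np.array(c['R']).T; o=-Rw@np.array(c['t'])
    np.savez(f'pics/{f}.npz',Rw=Rw,o=o,K=c['mtx']); return s
def ray(f,uv):
    d=np.load(f'pics/{f}.npz'); v=d['Rw']@np.linalg.inv(d['K'])@np.array([*uv,1.]); return d['o'],v
def onz(f,uv,z):
    o,v=ray(f,uv); return o+v*(z-o[2])/v[2]
def proj(f,X):
    d=np.load(f'pics/{f}.npz'); c=d['K']@(d['Rw'].T@(np.array(X)-d['o'])); return c[:2]/c[2]
E
python3 - <<'E'
from h import *
s=cap('top','top0'); cap('side','side0')
for k in s: print(k,np.round(s[k],3))
print(np.round(rot(s['orientation']),3))
a=cv2.imread('pics/top0.png');b=cv2.imread('pics/side0.png')
for f in('top0','side0'):print(np.load(f'pics/{f}.npz')['o'])
E
```

```text
t 0.0
joint_pos [-1.263  0.412 -0.013  1.597  0.006  1.134 -0.082]
qvel [-0.001  0.001  0.001 -0.001 -0.     0.001  0.   ]
effort [-1.0000e-03 -6.0063e+01  6.8200e-01 -2.9940e+01  1.4000e-02  1.1000e-02
  0.0000e+00]
ee_pos [0.229 0.581 0.206]
orientation [-0.     0.187  0.982 -0.001]
ft_force [-0.102  0.605  0.403]
moment [ 0.031 -0.019 -0.037]
width 0.085
[[-0.93   0.367 -0.001]
 [ 0.367  0.93  -0.002]
 [-0.    -0.002 -1.   ]]
[0.34305365 0.01478035 1.56294869]
[ 0.52133654 -0.82273074  0.83319492]
```

View pics/top0.png

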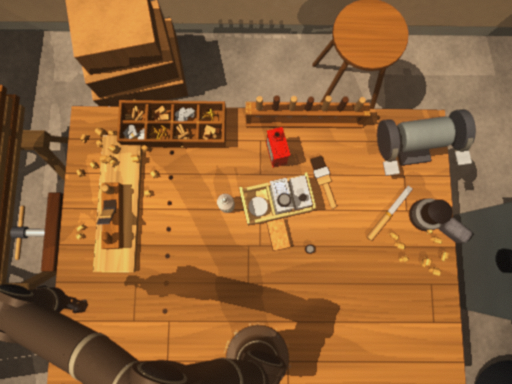

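View pics/side0.png

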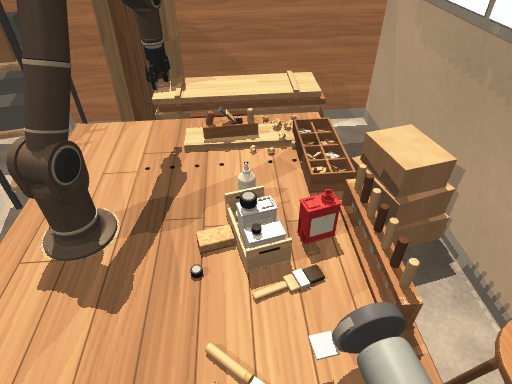

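Top view: candidates are the caddy's wide black cap at about (284,200), the narrow cap on the spare tin at about (303,197), the red look-alike at (277,145) and a loose cap on the bench at (310,248). In the side view these are (248,200), (256,230), (318,215) and (196,271). I choose the wide one in the caddy and check it in a close crop.

Run:
```python
from h import *
a=cv2.imread('pics/top0.png')[160:260,210:330];b=cv2.imread('pics/side0.png')[170:280,190:310]
A=cv2.resize(a,(480,400),interpolation=cv2.INTER_CUBIC)[:, :400];B=cv2.resize(b,(400,400),interpolation=cv2.INTER_CUBIC)
cv2.imwrite('pics/crop0.png',np.hstack([A,B]))
for f,r in(('top0',(272,188,318,212)),('side0',(236,188,270,240))):
    g=cv2.imread(f'pics/{f}.png'); m=np.zeros(g.shape[:2],np.uint8); x0,y0,x1,y1=r
    m[y0:y1,x0:x1]=(g.max(2)[y0:y1,x0:x1]<60)*255
    n,_,st,c=cv2.connectedComponentsWithStats(m)
    for i in range(1,n):
        if st[i,4]>5: print(f,st[i],c[i].round(1),[onz(f,c[i],z).round(3) for z in(.13,.193)])
```

```text
side0 [236 196  21  13 138] [247.6 202.9] [array([ 0.55, -0.05,  0.13]), array([ 0.548, -0.119,  0.193])]
side0 [252 229   9   5  35] [256.1 231.1] [array([ 0.567, -0.166,  0.13 ]), array([ 0.563, -0.225,  0.193])]
```

View pics/crop0.png

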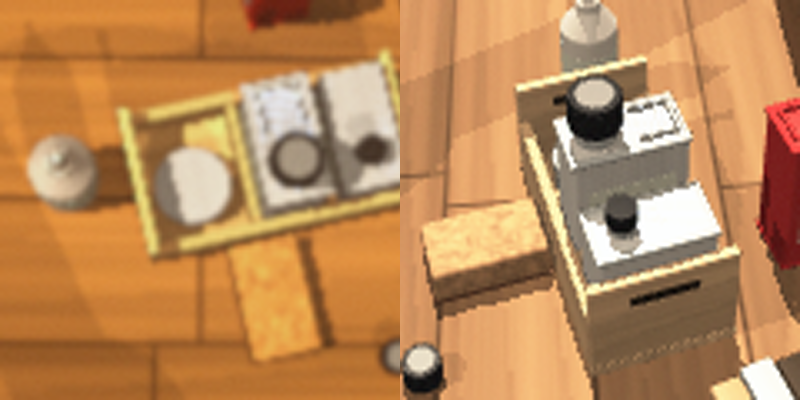

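The crop confirms it: the wide ribbed cap with a grey top is on the taller tin, centred at about top (284.3,199.5) and side (248.8,195.9). The lower tin next to it has the narrow cap.

Run:
```python
from h import *
a,b=(284.3,199.5),(248.8,195.9)
o1,v1=ray('top0',a);o2,v2=ray('side0',b)
k=np.linalg.lstsq(np.c_[v1,-v2],o2-o1,rcond=None)[0];p,q=o1+k[0]*v1,o2+k[1]*v2
print('tri',p.round(4),q.round(4),'top',onz('top0',a,.193).round(4),'side',onz('side0',b,.193).round(4))
# caddy corners in top (crop/4)
for uv,z in(((122,112),.1),((157,250),.1),((245,82),.15),((262,222),.15)): print(onz('top0',(210+uv[0]/4,160+uv[1]/4),z).round(3))
s=env.observe();R=rot(s['orientation']);P=onz('side0',b,.193)
print('tool shift to 0.30 above', (R.T@(np.array([P[0],P[1],.30])-s['ee_pos'])).round(4))
c=env.capture('wrist');print(np.array(c['T_tool_cam']).round(3),c['mtx'])
```

```text
tri [ 0.5467 -0.0869  0.1888] [ 0.5531 -0.0864  0.1897] top [ 0.5461 -0.0866  0.193 ] side [ 0.5529 -0.0902  0.193 ]
[0.601 0.065 0.1  ]
[0.476 0.032 0.1  ]
[ 0.62  -0.044  0.15 ]
[ 0.496 -0.059  0.15 ]
tool shift to 0.30 above [-0.5474 -0.5056 -0.0935]
[[-0.    -0.961 -0.276  0.07 ]
 [ 1.    -0.001  0.     0.   ]
 [-0.001 -0.276  0.961 -0.166]
 [ 0.     0.     0.     1.   ]] [[290.28010786   0.         262.19417783]
 [  0.         290.28010786 188.61580439]
 [  0.           0.           1.        ]]
```

Call:
{"method": "step_arm", "body": {
  "targets": [
    [[-0.01, -0.01, -0.01], 0],
    [[-0.02, -0.02, -0.01], 0],
    [[-0.022, -0.02, -0.01], 0],
    [[-0.022, -0.02, -0.01], 0],
    [[-0.022, -0.02, -0.01], 0],
    [[-0.022, -0.02, -0.01], 0],
    [[-0.022, -0.02, -0.01], 0],
    [[-0.022, -0.02, -0.01], 0],
    [[-0.022, -0.02, -0.01], 0],
    [[-0.022, -0.02, -0.004], 0]
  ],
  "hand": 1,
  "newtons": 60
}}

```text
t: 0.98
ee_pos: [0.3521, 0.3271, 0.3024]
orientation: [0.0, 0.187, 0.982, 0.001]
ft_force: [0.3, -0.2, 0.8]
width: 0.0854
```

Call:
{"method": "step_arm", "body": {
  "targets": [
    [[-0.022, -0.02, 0], 0],
    [[-0.022, -0.02, 0], 0],
    [[-0.022, -0.02, 0], 0],
    [[-0.022, -0.02, 0], 0],
    [[-0.022, -0.02, 0], 0],
    [[-0.022, -0.02, 0], 0],
    [[-0.022, -0.02, 0], 0],
    [[-0.022, -0.02, 0], 0],
    [[-0.022, -0.02, 0], 0],
    [[-0.022, -0.02, 0], 0]
  ]
}}

```text
t: 1.82
ee_pos: [0.4825, 0.0601, 0.3011]
orientation: [0.0, 0.187, 0.982, 0.0]
ft_force: [0.5, 0.4, 0.3]
width: 0.0854
```

Call:
{"method": "step_arm", "body": {
  "targets": [
    [[-0.022, -0.02, 0], 0],
    [[-0.022, -0.02, 0], 0],
    [[-0.022, -0.02, 0], 0],
    [[-0.022, -0.02, 0], 0],
    [[-0.02, -0.02, 0], 0],
    [[-0.014, -0.014, 0], 0],
    [[0, 0, 0], 0],
    [[0, 0, 0], 0],
    [[0, 0, 0], 0],
    [[0, 0, 0], 0]
  ]
}}

```text
t: 2.65
ee_pos: [0.5538, -0.0874, 0.3006]
orientation: [-0.0, 0.186, 0.983, 0.0]
ft_force: [-0.3, -0.0, -0.5]
width: 0.0854
```

Run:
```python
from h import *
s=cap('wrist','w1');print(s['t'],s['joint_pos'].round(2) if hasattr(s['joint_pos'],'round') else s['joint_pos'],s['ee_pos'],s['ft_force'])
print(proj('w1',(.548,-.088,.193)))
```

```text
2.65 [-0.35  0.25  0.53  1.65 -0.13  1.28  1.4 ] [ 0.55377043 -0.08741946  0.30061855] [-0.32103977 -0.03117396 -0.49862868]
[259.17960547 175.12809494]
```

View pics/w1.png

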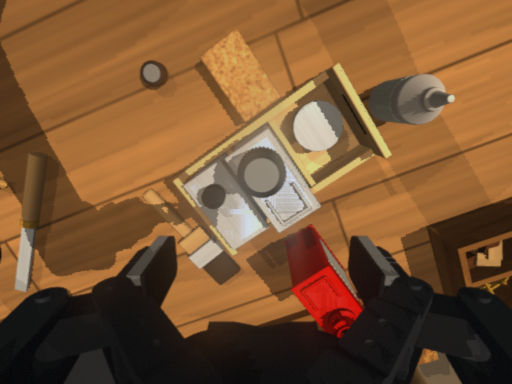

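The wrist view shows the wide cap at about (263,172) on the tall tin, the narrow cap at (213,196) and the red tin at (325,280). Next I fit the cap's top.

Run:
```python
from h import *
g=cv2.imread('pics/w1.png');x0,y0,x1,y1=230,140,296,204
c=cv2.cvtColor(g,cv2.COLOR_BGR2GRAY)[y0:y1,x0:x1]
print(c[32,::2]);print(c[::2,33])
m=cv2.morphologyEx((c<115).astype(np.uint8),cv2.MORPH_OPEN,np.ones((5,5)))
cs,_=cv2.findContours(m,cv2.RETR_EXTERNAL,cv2.CHAIN_APPROX_NONE)
k=max(cs,key=cv2.contourArea);(u,v),r=cv2.minEnclosingCircle(k);e=cv2.fitEllipse(cv2.convexHull(k));print(u+x0,v+y0,r,e)
for z in(.193,.18):
    p=onz('w1',(e[0][0]+x0,e[0][1]+y0),z);print(p.round(4))
p=proj('w1',(.55,-.09,.193));q=proj('w1',(.574,-.09,.193));print('expected radius px',np.hypot(*(p-q)))
```

```text
[ 92  92 106 113  85  88  87 110 135 136 137 138 137 137 137 137 137 137
 137 138 138 138 139 141 128  97  98  99 159 201 199 175 189]
[210 209 209 162  85  82  85  84  83 117 138 138 138 138 138 138 138 137
 137 137 137 137 137 137 137 137  90  71  72 184 202 201]
257.2213439941406 173.0039520263672 27.67754554748535 ((27.869932174682617, 33.315547943115234), (50.262908935546875, 55.63533401489258), 67.20525360107422)
[ 0.5459 -0.0885  0.193 ]
[ 0.5486 -0.0898  0.18  ]
expected radius px 23.621532584757933
```

```bash
cat >> h.py <<'E'
def disk(f,cu,cv_,w=34,lo=120,hi=150,z=.193):
    g=cv2.cvtColor(cv2.imread(f'pics/{f}.png'),cv2.COLOR_BGR2GRAY)[cv_-w:cv_+w,cu-w:cu+w]
    m=cv2.morphologyEx(((g>lo)&(g<hi)).astype(np.uint8),cv2.MORPH_OPEN,np.ones((3,3)))
    n,l,st,c=cv2.connectedComponentsWithStats(m,connectivity=4); i=l[w,w]
    u=c[i]+[cu-w,cv_-w]; return u,st[i],onz(f,u,z)
E
python3 - <<'E'
from h import *
u,st,P=disk('w1',263,172);print(u,st,P.round(4))
s=env.observe();R=rot(s['orientation']);print((R.T@(np.array([P[0],P[1],.22])-s['ee_pos'])).round(4))
E
```

```text
[261.43666667 174.79333333] [ 16  21  34  33 900] [ 0.5485 -0.0858  0.193 ]
[ 0.0055 -0.0006  0.0807]
```

Call:
{"method": "step_arm", "body": {
  "targets": [
    [[0.003, 0, 0.01], 0],
    [[0.0025, -0.0005, 0.02], 0],
    [[0, 0, 0.02], 5],
    [[0, 0, 0.015], 5],
    [[0, 0, 0.01], 0],
    [[0, 0, 0.005], 0],
    [[0, 0, 0], 0],
    [[0, 0, 0], 0],
    [[0, 0, 0], 0],
    [[0, 0, 0], 0]
  ]
}}

```text
t: 3.53
ee_pos: [0.5494, -0.0871, 0.2213]
orientation: [0.001, 0.271, 0.962, 0.0]
ft_force: [-0.7, 0.2, -0.6]
width: 0.0855
```

Run:
```python
from h import *
s=cap('wrist','w2');R=rot(s['orientation']);print(s['ee_pos'],s['joint_pos'])
p=proj('w2',(.5485,-.0858,.193)).astype(int);print(p)
u,st,P=disk('w2',*p,w=50);print(u,st,P.round(4),(R.T@(P-s['ee_pos'])).round(4))
```

```text
[ 0.54942824 -0.08713936  0.2213254 ] [-0.3619207   0.30007097  0.54670856  1.77629691 -0.17267549  1.11135025
  1.26282256]
[262 205]
[262.8603936  205.54735547] [  28   29   47   44 1626] [ 0.5482 -0.0857  0.193 ] [0.0018 0.0006 0.0283]
```

View pics/w2.png

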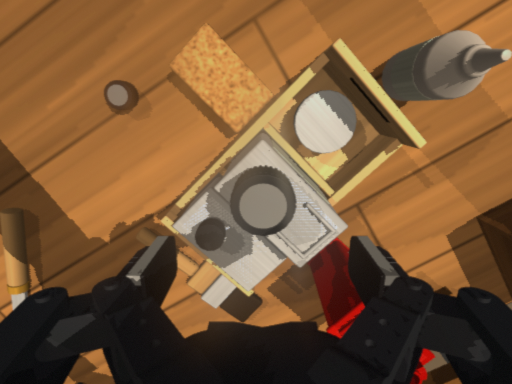

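The close view shows the cap centred between the jaws at (263,206), within 2 mm of the earlier estimate. I descend around it and grip.

Call:
{"method": "step_arm", "body": {
  "targets": [
    [[0.002, 0.0005, 0.008], 0],
    [[0, 0, 0.01], 0],
    [[0, 0, 0.01], 0],
    [[0, 0, 0.01], 0],
    [[0, 0, 0.008], 0],
    [[0, 0, 0.006], 0],
    [[0, 0, 0.004], 0],
    [[0, 0, 0.003], 0],
    [[0, 0, 0], 0],
    [[0, 0, 0], 0]
  ]
}}

```text
t: 4.42
ee_pos: [0.5476, -0.0856, 0.1616]
orientation: [0.0, 0.272, 0.962, 0.0]
ft_force: [0.9, -0.7, 0.3]
width: 0.0856
```

Call:
{"method": "step_arm", "body": {
  "targets": [
    [[0, 0, 0], 0],
    [[0, 0, 0], 0],
    [[0, 0, 0], 0],
    [[0, 0, 0], 0],
    [[0, 0, 0], 0],
    [[0, 0, 0], 0],
    [[0, 0, 0], 0],
    [[0, 0, 0], 0],
    [[0, 0, 0], 0],
    [[0, 0, 0], 0]
  ],
  "hand": -1,
  "newtons": 60
}}

```text
t: 5.25
ee_pos: [0.5476, -0.0856, 0.1617]
orientation: [0.0, 0.272, 0.962, 0.0]
ft_force: [-0.7, -0.1, 5.0]
width: 0.0436
```

Call:
{"method": "step_arm", "body": {
  "targets": [
    [[0, 0, 0], 0],
    [[0, 0, 0], 0],
    [[0, 0, 0], 0],
    [[0, 0, 0], 0],
    [[0, 0, 0], 0],
    [[0, 0, 0], 0],
    [[0, 0, 0], 0],
    [[0, 0, 0], 0],
    [[0, 0, 0], 0],
    [[0, 0, 0], 0]
  ]
}}

```text
t: 6.08
ee_pos: [0.5476, -0.0856, 0.1617]
orientation: [0.0, 0.272, 0.962, 0.0]
ft_force: [-0.7, 0.6, 5.0]
width: 0.043
```

Run:
```python
from h import *
s=cap('wrist','w3');print(s['width'],s['ft_force'],s['moment'],s['ee_pos'])
cap('side','s3');b=cv2.imread('pics/s3.png')[140:260,200:300];w=cv2.imread('pics/w3.png')[150:384,140:380]
cv2.imwrite('pics/c3.png',np.hstack([cv2.resize(b,(400,480),interpolation=cv2.INTER_CUBIC),cv2.resize(w,(400,480))]))
```

```text
0.043002455382721474 [-0.72593691  0.55953272  4.95908401] [-0.00825233  0.21615478 -0.01069412] [ 0.54762382 -0.08561679  0.16167587]
```

View pics/c3.png

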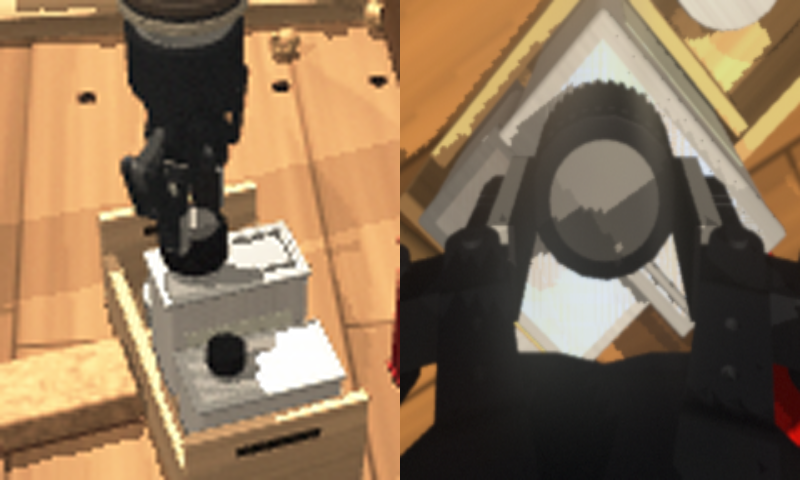

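The side and wrist crops show the pads closed on either side of the ribbed cap, with its disc still centred at wrist pixel (263,246). The tin is standing in its bay. Now I press.

Call:
{"method": "step_arm", "body": {
  "targets": [
    [[0, 0, 0], 0],
    [[0, 0, 0], 0],
    [[0, 0, 0.001], 0],
    [[0, 0, 0.001], 0],
    [[0, 0, 0.001], 0],
    [[0, 0, 0.001], 0],
    [[0, 0, 0.0005], 0],
    [[0, 0, 0.0005], 0],
    [[0, 0, 0], 0],
    [[0, 0, 0], 0]
  ],
  "hand": -1,
  "newtons": 90
}}

```text
t: 7.02
ee_pos: [0.5477, -0.0856, 0.1573]
orientation: [0.0, 0.272, 0.962, 0.0]
ft_force: [-3.6, 0.3, 11.3]
width: 0.042
```

Call:
{"method": "step_arm", "body": {
  "targets": [
    [[0, 0, 0.0005], 0],
    [[0, 0, 0.0005], 0],
    [[0, 0, 0.0005], 0],
    [[0, 0, 0], 0],
    [[0, 0, 0], -3],
    [[0, 0, 0], -4],
    [[0, 0, 0], -4],
    [[0, 0, 0], -4],
    [[0, 0, 0], 0],
    [[0, 0, 0], 0]
  ]
}}

```text
t: 7.85
ee_pos: [0.5486, -0.0859, 0.1564]
orientation: [0.001, 0.144, 0.99, 0.0]
ft_force: [-1.0, -0.1, 13.4]
width: 0.0418
```

Force is 13.4 N and the turn so far is 15° anticlockwise. I continue to about 63°.

Call:
{"method": "step_arm", "body": {
  "targets": [
    [[0, 0, 0], -4],
    [[0, 0, 0], -5],
    [[0, 0, 0], -6],
    [[0, 0, 0], -6],
    [[0, 0, 0], -6],
    [[0, 0, 0], -6],
    [[0, 0, 0], -6],
    [[0, 0, 0], -5],
    [[0, 0, 0], -4],
    [[0, 0, 0], 0]
  ]
}}

```text
t: 8.68
ee_pos: [0.5486, -0.0863, 0.1565]
orientation: [0.001, -0.273, 0.962, -0.001]
ft_force: [-2.3, -1.8, 12.5]
width: 0.042
```

Run:
```python
from h import *
s=env.observe()
for k in('t','ee_pos','orientation','ft_force','moment','width','joint_pos'):print(k,np.round(s[k],3))
```

```text
t 8.683
ee_pos [ 0.549 -0.086  0.156]
orientation [ 0.001 -0.273  0.962 -0.001]
ft_force [-2.332 -1.777 12.536]
moment [-0.215  0.383  0.107]
width 0.042
joint_pos [-0.155  0.345  0.284  1.844 -0.115  0.966  2.302]
```

Call:
{"method": "step_arm", "body": {
  "targets": [
    [[0, 0, -0.001], 0],
    [[0, 0, -0.001], 0],
    [[0, 0, -0.001], 0],
    [[0, 0, -0.001], 0],
    [[0, 0, -0.001], 0],
    [[0, 0, -0.001], 0],
    [[0, 0, -0.002], 0],
    [[0, 0, -0.002], 0],
    [[0, 0, 0], 0],
    [[0, 0, 0], 0]
  ]
}}

```text
t: 9.52
ee_pos: [0.5475, -0.0856, 0.1649]
orientation: [-0.0, -0.271, 0.963, -0.0]
ft_force: [1.6, -1.4, 2.1]
width: 0.0417
```

No downward pull (a locked cap would resist), so I continue lifting.

Call:
{"method": "step_arm", "body": {
  "targets": [
    [[0, 0, -0.002], 0],
    [[0, 0, -0.002], 0],
    [[0, 0, -0.003], 0],
    [[0, 0, -0.003], 0],
    [[0, 0, -0.003], 0],
    [[0, 0, -0.003], 0],
    [[0, 0, -0.003], 0],
    [[0, 0, -0.002], 0],
    [[0, 0, 0], 0],
    [[0, 0, 0], 0]
  ]
}}

```text
t: 10.35
ee_pos: [0.5475, -0.0855, 0.1861]
orientation: [0.0, -0.271, 0.963, 0.0]
ft_force: [-0.0, 0.5, -0.4]
width: 0.0416
```

Free of the neck, with the force down to the cap's weight. I raise it to the drip height (TCP about 0.2265).

Call:
{"method": "step_arm", "body": {
  "targets": [
    [[0, 0, -0.004], 0],
    [[0, 0, -0.006], 0],
    [[0, 0, -0.007], 0],
    [[0, 0, -0.007], 0],
    [[0, 0, -0.006], 0],
    [[0, 0, -0.005], 0],
    [[0, 0, -0.0035], 0],
    [[0, 0, -0.002], 0],
    [[0, 0, 0], 0],
    [[0, 0, 0], 0]
  ]
}}

```text
t: 11.18
ee_pos: [0.5473, -0.0855, 0.2264]
orientation: [-0.0, -0.271, 0.963, 0.0]
ft_force: [-0.4, -0.1, -0.6]
width: 0.0419
```

Run:
```python
from h import *
s=cap('wrist','w4');print(s['t'],s['width'],s['ft_force'],s['ee_pos'],np.abs(s['qvel']).max())
cap('side','s4');b=cv2.imread('pics/s4.png')[130:250,200:300];w=cv2.imread('pics/w4.png')[100:384,110:400]
cv2.imwrite('pics/c4.png',np.hstack([cv2.resize(b,(400,480),interpolation=cv2.INTER_CUBIC),cv2.resize(w,(400,480))]))
```

```text
11.1833 0.041868955101708356 [-0.44107042 -0.10746555 -0.55262996] [ 0.54734125 -0.0855231   0.22638566] 0.007024807418387766
```

View pics/c4.png

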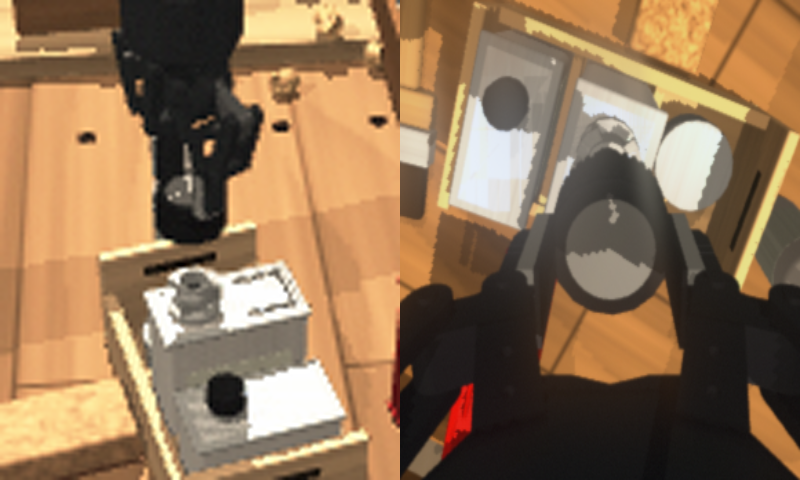

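The crops show the neck bare at side pixel (248,199). The cap is held upright above it, its lower edge at about (247,190), and the tin is in its bay. One height check, then I hand in.

Run:
```python
from h import *
s=env.observe()
u,st,P=disk('w4',*[int(x) for x in(110+212*290/400,100+265*284/480)],w=50,lo=60,hi=200)
for z in (.178,.218,.228): # near lower edge of cap: towards side camera
    print(z,proj('s4',(.5473,-.0855-.024,z)).round(1))
print('rim',proj('s4',(.5473,-.0855,.178)).round(1),'captop .257',proj('s4',(.5473,-.0855,.257)).round(1))
print(s['ft_force'],s['width'])
```

```text
0.178 [247.4 204.6]
0.218 [247.  193.8]
0.228 [246.9 190.9]
rim [246.8 198.9] captop .257 [246. 177.]
[ 0.18466052  0.17682409 -0.76851774] 0.041499003720816774
```

```bash
python3 -c "
from station import env
print(env.job_done())"
```

```text
the job is handed in; nothing more can be done
None
```

The tin is open. The arm is holding its wide ribbed cap, upright and still, about 5 cm above the open mouth, and the job is handed in. I gripped the cap across its skirt, pressed it to about 13 N (roughly 6 mm), turned it 63° anticlockwise while it was down, and lifted it straight off by about 11.2 s on the robot's clock.

- **Cap height:** the last side view puts the cap's underside at z ≈ 0.23 m against a rim at 0.178 m, so about 50–53 mm above the mouth.
- **Scene:** the neck was bare and the tin was standing in its bay. I saw no sign that anything else had moved.
- **Grip:** the vertical force read about −0.6 to −0.8 N, close to the cap's own weight, and the grip was steady.
- **Disagreement:** the finger opening read 42–43 mm, while the cap is 48 mm across. The pictures showed the pads firmly on the cap, so I went ahead.

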